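Tuck a slideway cover plate under the lapping guard leaf and hold it down

TASK

Fit the loose aluminium cover plate to the slideway section: take it by its rib, lay it on the bed between the side rails with its thin stepped edge towards the hinged leaf, and slide that edge under the leaf, without lifting the leaf, until it is fully home against the stop. Then hold the plate pressed flat on the bed with a steady push of about 15 N, as if for someone to screw it down, and finish while still gripping and pressing it. Leave the other parts lying about alone.

Things in the scene. Friction and masses are not known exactly. Their poses are not given: they have to be found in the camera images.
- cover: Loose bare aluminium cover plate, 100 (x) x 120 (y) x 4 mm, about 0.2 kg, lying flat on the desk. Origin: centre of its underside; x points to the thin front edge, the one to tuck, z up. A grip rib stands on its top, 12 mm thick (y), 44 mm long (x = -34 to +10 mm), its top 34 mm above the underside. Four screw heads 2 mm high at x = -42 and 18, y = +-48 mm.
- cover_grip (a point): Point to grip: middle of the plate's rib, at (-12, 0, 26) mm in the plate's frame, 22 mm above the plate's top face. Same axes as the plate; the fingers close along y. With the TCP here the fingertips stand about 3 mm above the plate.
- cover_front (a point): Middle of the plate's front edge on its underside, (50, 0, 0) mm in the plate's frame. The front 10 mm of the plate (x = 40 to 50) is stepped down to 2.5 mm thick.
- bed: Fixed slideway section: grey base 220 (x) x 152 (y) mm. Origin: centre of its underside on the desk; x, the sliding direction, points from the open end, where the plate is laid, to the hinged leaf. Steel side rails at y = +-65 to 76 mm, tops 28 mm above the desk (130 mm apart: 5 mm play each side of the plate). The hinge block behind the leaf is 40 mm high.
- bed_pad: Black rigid wear pad, 3 mm thick, fixed on the bed between the rails, from x = -108 to +39 mm in the bed's frame: the plate slides and is pressed on it. Its top is 20 mm above the desk. Origin: at the bed's origin, 17 mm up.
- bed_stop (a point): Middle of the foot of the stop bar's face, (40, 0, 20) mm in the bed's frame, hidden under the leaf: the plate is home when its front edge meets this face; its centre is then at x = -10 mm in the bed's frame and the leaf laps it by 25 mm.
- leaf (a joint): Angle of the hinged steel leaf (rad): 0 = closed, lying level; grows as its lip is lifted, up to 1.2. It lies down by its own light weight only (0.12 kg).
- leaf_lip (a point): Middle of the lower front edge of the leaf's lip. The leaf is a 3 mm steel sheet 148 mm wide, 72 mm long, hinged at x = +87 mm in the bed's frame. Closed, its lip is at x = +15 mm, its underside 28 mm above the desk: 8 mm above the pad, so the plate lying flat slides under freely.
- ring_gauge: Bystander: plain steel ring, 65 mm across, 20 mm high, on the left. Origin: centre of its underside.
- gear: Bystander: dark toothed gear, 54 mm across, 20 mm high, on the right. Origin: centre of its underside.
- bush_b: Bystander: small yellowish bush, 31 mm across, 18 mm high, near the middle, towards the back. Origin: centre of its underside.
Not all that is in view belongs to the job. Of the things that look like the cover, take the one that is nearest to the robot's base at the start.

How it is judged:
On the way:
1. the plate's front edge is under the leaf's lip by 5 mm or more, the leaf lying down (under 0.08 rad) (x of cover_front in the frame of bed above 0.02 m and z of cover_front in the frame of bed between 0.017 and 0.028 m and y of cover_front in the frame of bed between -0.02 and 0.02 m and value of joint leaf below 0.08 rad), for 0.1 s.
At the end, for the whole second after the job is handed in: The plate lies flat (within 2 degrees) on the pad between the rails, its front edge within 3.5 mm of the stop under the leaf, at rest, the leaf lying closed (under 0.03 rad); the fingers still hold it (over 3 N) and press it on the pad with 5 to 45 N (x of cover_front in the frame of bed between 0.0365 and 0.043 m and y of cover_front in the frame of bed between -0.009 and 0.009 m and z of cover_front in the frame of bed between 0.017 and 0.0225 m and angle between cover's own z axis and vertical below 0.035 rad and angle between the x axis of cover and the x axis of bed, either way round below 0.1 rad and linear speed of cover below 0.02 m/s and contact force between cover and bed_pad between 5 and 45 N and contact force between the fingers and cover above 3 N and value of joint leaf below 0.03 rad); the arm keeps its last pose, push and grip.
It fails at once if the leaf is lifted (0.08 rad, about 6 mm at its lip) (value of joint leaf above 0.08 rad).
It fails at once if the ring is pushed away by more than 30 mm (distance of ring_gauge from where it was at the start of the episode above 0.03 m).
It fails at once if the gear is pushed away by more than 30 mm (distance of gear from where it was at the start of the episode above 0.03 m).
It fails at once if the bush is pushed away by more than 30 mm (distance of bush_b from where it was at the start of the episode above 0.03 m).
It also fails if it takes over 40 s, if anything falls off the work surface, if the arm or the gripper's body presses on something with over 40 N, if the wrist force passes 120 N, or if a joint passes its speed limit or range.

ROBOT

A 6-joint arm with a two-finger parallel gripper is mounted at the origin on a cart in front of the work surface, level with it; the furniture and walls round the work are solid. World frame = base frame: x ahead of the robot, y to its left, z up, the work surface at z = 0. Lengths are in m, angles in rad, forces in N, time in s.
With the tool pointing down it reaches from about 0.35 to 1 m from the base axis. Payload 7.1 kg.
Tool frame: the origin (TCP) lies between the finger pads, 19 mm behind the fingertips; this is the grasp point; z points along the fingers, y is the line along which they close (so a half turn about z gives the same grasp; the last joint's range is limited). The gripper opens to 85 mm and grips with 20 to 120 N. Pads are 22 mm wide; open, the fingers measure 114 mm over their backs; the gripper's body (76 mm by 85 mm) begins 54 mm behind the grasp point. The pads swing forward as they close: fully open they stand 13 mm farther back than shut.
Start: joints at [1.12, 0.423, 1.63, -0, 1.089, -0.019], TCP at [0.262, 0.568, 0.25] pointing down, gripper open.
Joint ranges: [-3, 3], [-0.9, 2.11], [0.09, 2.58], [-1.31, 4.45], [0.11, 2.69], [-2.54, 2.54]. Speed limits (rad/s): [2.39, 2.39, 3.01, 3.14, 3.14, 3.14].

INTERFACE

Orientations are given as a rotation vector (axis times angle).
In Python, from rig import manip gives the robot as it stands. The module is installed in compiled form; this text tells all that it offers. Calls block until the motion is done:
- manip.move_to(position, orientation): joint-space move of the TCP to a pose.
- manip.servo_line(position, orientation=None, rate=0.15): straight line of the TCP; orientation=None keeps the orientation; rate is the mean speed in m/s.
- manip.set_joints(angles): joint-space move.
- manip.command_gripper(opening, f_grip=None): finger opening in m; f_grip is the grip in N (None keeps the last); returns when the fingers have stopped.
- manip.hold(seconds).
- manip.solve_ik(position, orientation): joint angles nearest the present ones, or None.
- manip.camera(name): name is "scene" or "top" or "wrist"; returns a dict with "image" (420x560x3 uint8, red, green, blue), "fx", "fy", "cx", "cy" (pixels), "k1" (the pictures are not rectified: a ray, as slopes to the right and down, at radius r is drawn at 1 + k1 r^2 times it, then the intrinsics apply), "cam_to_world" (4x4, takes a point from camera to world coordinates); the wrist camera has in their place "mount" (4x4, takes a point from camera to tool coordinates, whose origin is the TCP and whose axes are the flange's). Camera axes: x right, y down, z forward; pixel columns grow to the right and rows downward; lengths in m; the calibration is good to about 2 mm. A picture is of the moment at which its call begins: read the wrist's pose just before it. There is no depth.
A pose or a line that the arm cannot do raises manip.IKError and nothing moves.
- manip.sign_off(): hands the job in; it is judged then, once.
Readings, each from a call of its own:
- manip.get_time(): time.
- manip.get_joint_positions(): joint angles.
- manip.get_joint_vel(): joint speeds.
- manip.get_tau(): joint torques, N m.
- manip.get_position(): TCP position.
- manip.get_ee_rot(): TCP orientation.
- manip.get_contact_force(): force on the tool from outside, world axes, zero at the start.
- manip.get_torque(): the same for the moment, N m.
- manip.get_width(): finger opening in m.
- manip.get_grip_force(): force on a finger pad.
Only numpy, scipy, OpenCV 4.12 (cv2) and the standard library are available. Lean on these libraries where they do the work, as an engineer would, in place of code of your own. Each camera call takes 0.05 s, during which the arm holds its last target. There are 200 camera calls.

## Working session

There is one attempt and no reset: what is moved stays moved. The work goes in short steps, each a Python script; the robot and the scene stay as the last script left them, time stands still between calls to the robot, and variables do not carry over. Pictures are saved under pics/ and viewed, at most 13 in all, crops included, and the job is handed in when it is done.

```bash
mkdir -p pics; cat > h.py <<'E'
import numpy as np, cv2
from scipy.spatial.transform import Rotation as R
from rig import manip as m
def shot(name,fn=None):
    if name=="wrist":
        p=np.array(m.get_position()); r=np.array(m.get_ee_rot())
    c=m.camera(name)
    if name=="wrist":
        T=np.eye(4); T[:3,:3]=R.from_rotvec(r).as_matrix(); T[:3,3]=p
        c["cam_to_world"]=T@np.array(c["mount"])
    if fn:
        cv2.imwrite("pics/"+fn+".png",c["image"][:,:,::-1]); np.save("pics/"+fn+".npy",c,allow_pickle=True)
    return c
def load(fn): return np.load("pics/"+fn+".npy",allow_pickle=True).item()
def ray(c,uv):
    K=np.array([[c["fx"],0,c["cx"]],[0,c["fy"],c["cy"]],[0,0,1.]])
    q=cv2.undistortPoints(np.array(uv,float).reshape(-1,1,2),K,np.array([c["k1"],0,0,0.]),).reshape(-1,2)
    T=np.array(c["cam_to_world"]); d=np.c_[q,np.ones(len(q))]@T[:3,:3].T
    return T[:3,3],d
def plane(c,uv,z):
    o,d=ray(c,uv); return o+d*((z-o[2])/d[:,2])[:,None]
def tri(cs,uvs):
    A=np.zeros((3,3));b=np.zeros(3);L=[]
    for c,uv in zip(cs,uvs):
        o,d=ray(c,[uv]); d=d[0]/np.linalg.norm(d[0]); P=np.eye(3)-np.outer(d,d); A+=P;b+=P@o;L.append((o,P))
    x=np.linalg.solve(A,b); return x,[np.linalg.norm(P@(x-o)) for o,P in L]
E
python3 - <<'E'
from h import *
a=shot("scene","s0");b=shot("top","t0");w=shot("wrist","w0")
for c in(a,b,w): print(c["fx"],c["k1"],np.round(c["cam_to_world"],3).tolist())
print(m.get_time(), m.get_ee_rot())
E
```

```text
381.40782395938504 -0.040881168656125094 [[0.872, -0.241, 0.426, 0.164], [-0.49, -0.449, 0.747, -0.751], [0.011, -0.86, -0.51, 0.59], [0.0, 0.0, 0.0, 1.0]]
438.3635828288533 -0.033183524503316304 [[0.003, -0.996, 0.085, 0.513], [-1.0, -0.004, -0.007, 0.009], [0.007, -0.084, -0.996, 1.219], [0.0, 0.0, 0.0, 1.0]]
339.32944903882503 -0.0628399599369001 [[0.419, 0.861, 0.288, 0.187], [0.908, -0.397, -0.134, 0.601], [-0.001, 0.318, -0.948, 0.374], [0.0, 0.0, 0.0, 1.0]]
0.15 [-6.72952275e-01 -3.06835087e+00  1.78607595e-03]
```

View pics/t0.png

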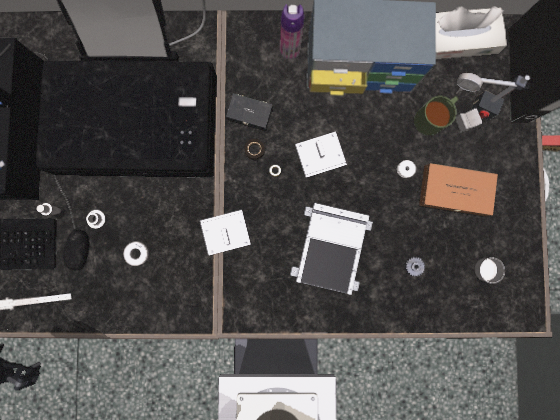

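View pics/s0.png

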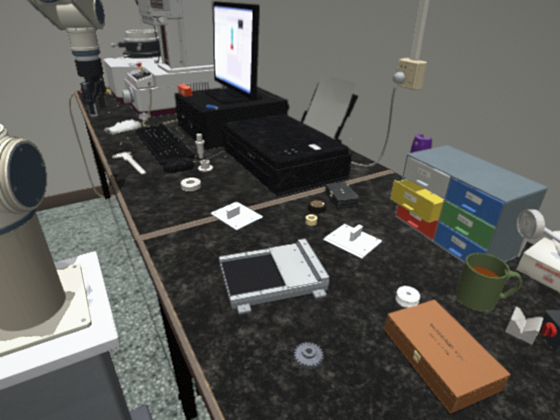

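Top view: the plate-like things are A at (226,233) and B at (321,154); the bed is at (333,255), with its leaf at the far end near (340,218). A is nearer to the base. The ring is at (136,254), the gear at (416,267), and the bush at (275,170) or (254,149). I'll measure A and the bed roughly, then take a closer look with the wrist camera.

```bash
python3 - <<'E'
from h import *
t=load("t0"); im=cv2.cvtColor(t["image"],cv2.COLOR_RGB2HSV)
mk=((im[:,:,2]>170)&(im[:,:,1]<40)).astype(np.uint8)
mk=cv2.morphologyEx(mk,cv2.MORPH_CLOSE,np.ones((7,7)))
n,l,s,c=cv2.connectedComponentsWithStats(mk)
for i in range(1,n):
    if s[i,4]>800 and s[i,1]<320 and s[i,1]>100:
        q=cv2.minAreaRect(cv2.findContours((l==i).astype(np.uint8),0,2)[0][0]); bx=cv2.boxPoints(q)
        P=plane(t,bx,.004 if q[0][0]!=0 else 0)
        print(np.round(c[i]),bx.round(1).tolist(),P[:,:2].round(4).tolist(),"ctr",P.mean(0).round(4), np.linalg.norm(P.mean(0)[:2]).round(3))
im=t["image"]
cr=np.hstack([cv2.resize(im[y-40:y+40,x-40:x+40],(400,400),interpolation=cv2.INTER_CUBIC) for x,y in((226,233),(321,154))])
cv2.imwrite("pics/crop.png",cr[:,:,::-1])
print(plane(t,[[333,230],[328,264]],.02))
E
```

```text
[321. 154.] [[295.20001220703125, 143.60000610351562], [334.79998779296875, 130.39999389648438], [346.0, 164.0], [306.3999938964844, 177.1999969482422]] [[0.7913, -0.052], [0.8299, -0.1641], [0.7338, -0.1948], [0.6958, -0.0832]] ctr [ 0.7627 -0.1235  0.004 ] 0.773
[335. 234.] [[289.20001220703125, 280.0], [307.29998779296875, 201.0], [374.0, 216.3000030517578], [355.8999938964844, 295.29998779296875]] [[0.4108, -0.0351], [0.6289, -0.0855], [0.5868, -0.2714], [0.3694, -0.2183]] ctr [ 0.499  -0.1526  0.004 ] 0.522
[225. 232.] [[199.6999969482422, 219.8000030517578], [241.39999389648438, 209.39999389648438], [250.10000610351562, 244.5], [208.5, 254.89999389648438]] [[0.5754, 0.213], [0.6048, 0.0978], [0.5078, 0.0727], [0.4788, 0.1872]] ctr [0.5417 0.1427 0.004 ] 0.56
[[ 0.547966   -0.15444617  0.02      ]
 [ 0.45555895 -0.14015866  0.02      ]]
```

View pics/crop.png

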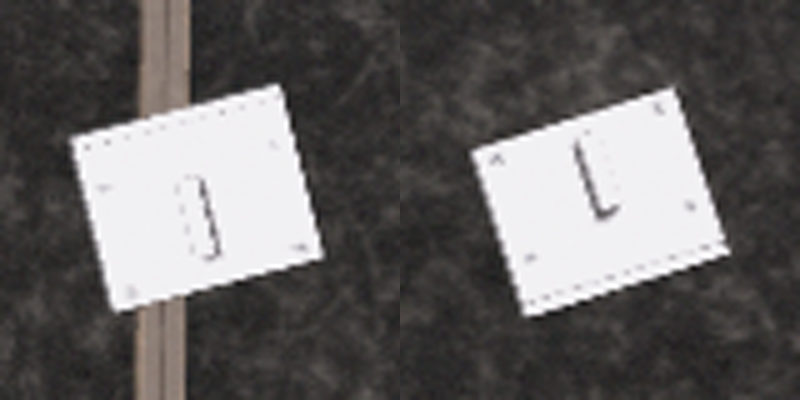

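The crop shows A (left) with its step line along the far edge and its rib towards the near edge, so its front points at +x, yaw about 14.5°. It is 0.56 m from the base against 0.77 m for B, so I take A. Next are two wrist views over A.

```bash
cat >> h.py <<'E'
def down(yaw):  # plate yaw -> tool orientation, tool x = -plate x
    c,s=np.cos(yaw),np.sin(yaw)
    return R.from_matrix(np.array([[-c,-s,0],[-s,c,0],[0,0,-1.]])).as_rotvec()
E
python3 - <<'E'
from h import *
y=np.radians(14.5); o=down(y)
print(m.solve_ik([.53,.14,.22],o), m.solve_ik([.47,-.15,.05],down(np.radians(-13))))
m.move_to([.53,.14,.22],o); m.hold(.2)
a=shot("wrist","w1")
m.servo_line([.50,.09,.22],rate=.2); m.hold(.2)
b=shot("wrist","w2")
cv2.imwrite("pics/w12.png",cv2.resize(np.hstack([a["image"],b["image"]]),(800,300))[:,:,::-1])
print(m.get_time(),m.get_position())
E
```

```text
[ 2.36542269e-01  3.49659046e-01  1.82498200e+00 -4.44089210e-16
  9.66951611e-01 -1.58732680e+00] [-3.33053604e-01  5.72179019e-01  2.01735761e+00 -4.44089210e-16
  5.52056028e-01 -1.67695713e+00]
2.925 [0.50046087 0.09057029 0.22003529]
```

View pics/w1.png

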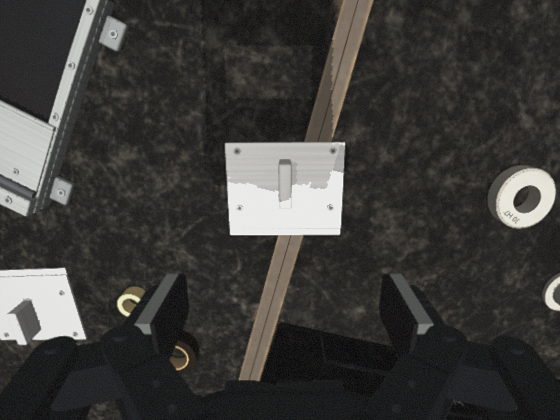

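View pics/w2.png

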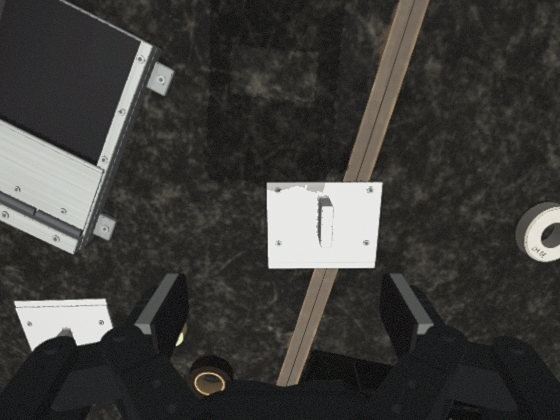

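Wrist views: plate A is at (285,190) in w1 and (323,225) in w2. The step line is on its lower edge in the picture, away from the robot, which confirms the front direction. The rib is at (285,184) and (326,222). I'll measure the corners and crop the rib.

```bash
cat >> h.py <<'E'
def quad(c,seed,vmin=95,smax=45):
    h=cv2.cvtColor(c["image"],cv2.COLOR_RGB2HSV)
    mk=((h[:,:,2]>vmin)&(h[:,:,1]<smax)).astype(np.uint8)
    mk=cv2.morphologyEx(mk,cv2.MORPH_OPEN,np.ones((5,5)))
    n,l,s,_=cv2.connectedComponentsWithStats(mk); i=l[seed[1],seed[0]]
    ct=max(cv2.findContours((l==i).astype(np.uint8),0,1)[0],key=cv2.contourArea)
    hull=cv2.convexHull(ct); q=hull
    for e in np.arange(2,20,.5):
        q=cv2.approxPolyDP(hull,e,True)
        if len(q)<=4: break
    q=q.reshape(-1,2).astype(float)
    # refine: fit lines to hull-side contour points
    p=ct.reshape(-1,2).astype(float); L=[]
    for k in range(4):
        a,b=q[k],q[(k+1)%4]; d=(b-a)/np.linalg.norm(b-a); t=(p-a)@d; nrm=abs((p-a)@np.array([-d[1],d[0]])); w=np.linalg.norm(b-a)
        v=cv2.fitLine(p[(nrm<3)&(t>.1*w)&(t<.9*w)].astype(np.float32),cv2.DIST_HUBER,0,.01,.01).ravel(); L.append(np.cross([v[2],v[3],1],[v[2]+v[0],v[3]+v[1],1]))
    out=[np.cross(L[k-1],L[k]) for k in range(4)]
    return np.array([x[:2]/x[2] for x in out])
E
python3 - <<'E'
from h import *
a,b,t=load("w1"),load("w2"),load("t0")
for c,s,n in((a,(255,160),'w1'),(b,(350,215),'w2'),(t,(215,220),'t')):
    q=quad(c,s,*((95,45) if n!='t' else (150,45))); q=q[np.lexsort((q[:,0],))] 
    ce=q.mean(0); q=np.array(sorted(q.tolist(),key=lambda v:np.arctan2(v[1]-ce[1],v[0]-ce[0])))
    P=plane(c,q,.004)
    print(n,q.round(1).tolist(),P[:,:2].round(4).tolist(),'ctr',P.mean(0).round(4),'sides',[round(float(np.linalg.norm(P[k]-P[k-1])),4) for k in range(4)])
    for k in range(4):
        d=P[k]-P[k-1]; print(round(float(np.degrees(np.arctan2(d[1],d[0]))),2),end=' ')
    print()
    if n!='t': globals()['q'+n]=q
for k in range(4): print(tri([a,b],[qw1[k],qw2[k]]))
A=cv2.resize(a["image"][140:240,235:335],(400,400),interpolation=2);B=cv2.resize(b["image"][175:275,276:376],(400,400),interpolation=2)
cv2.imwrite("pics/rib.png",np.hstack([A,B])[:,:,::-1])
E
```

```text
w1 [[224.6, 142.0], [344.1, 142.0], [340.4, 233.8], [229.7, 235.5]] [[0.5079, 0.074], [0.478, 0.1893], [0.5735, 0.2155], [0.6056, 0.0993]] ctr [0.5412 0.1445 0.004 ] sides [0.101, 0.1192, 0.099, 0.1206]
-165.47 104.51 15.34 -74.56 
w2 [[266.5, 182.0], [382.0, 182.0], [374.2, 266.7], [268.2, 268.4]] [[0.5081, 0.0741], [0.478, 0.19], [0.5733, 0.2151], [0.6051, 0.0995]] ctr [0.5411 0.1447 0.004 ] sides [0.1002, 0.1198, 0.0986, 0.1199]
-165.36 104.55 14.71 -74.66 
t [[200.0, 220.4], [241.1, 209.7], [249.7, 243.5], [208.4, 254.7]] [[0.5738, 0.2122], [0.6041, 0.0985], [0.5106, 0.0739], [0.4794, 0.1874]] ctr [0.542 0.143 0.004] sides [0.0976, 0.1176, 0.0966, 0.1177]
14.73 -75.09 -165.21 105.37 
(array([0.50764702, 0.07413094, 0.00553725]), [np.float64(6.268545764073692e-05), np.float64(6.268545764061326e-05)])
(array([0.47756   , 0.18870215, 0.00752592]), [np.float64(0.00016346093330241702), np.float64(0.00016346093330244047)])
(array([0.57459865, 0.2163359 , 0.0010775 ]), [np.float64(6.201724764426817e-05), np.float64(6.201724764414007e-05)])
(array([0.60553117, 0.09938614, 0.0035997 ]), [np.float64(0.00024214665123860354), np.float64(0.00024214665123868415)])
```

View pics/rib.png

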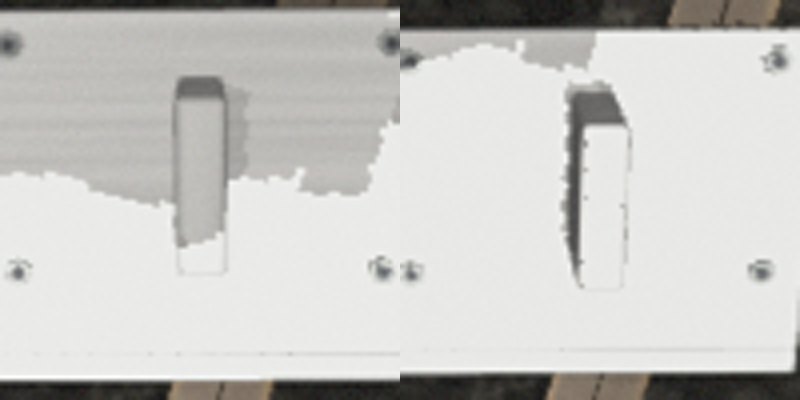

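The crop gives the rib's top corners: rear (278.8,164.5),(291.2,164.5) and front (279.2,208.2),(291.5,208.2) in w1, and rear (321.8,206.2),(333,206.2) and front (321,247),(331.5,247.5) in w2. I'll triangulate these and take two wrist views of the bed before grasping.

```bash
python3 - <<'E'
from h import *
a,b=load("w1"),load("w2")
c=np.array([.5412,.1446]);y=np.radians(14.7);Rt=np.array([[np.cos(y),-np.sin(y)],[np.sin(y),np.cos(y)]])
for p,q in(((278.75,164.5),(321.75,206.25)),((291.25,164.5),(333,206.25)),((279.25,208.25),(321,247)),((291.5,208.25),(331.5,247.5))):
    x,e=tri([a,b],[p,q]); print(x.round(4),np.round(e,4),((x[:2]-c)@Rt).round(4), )
    for cc,u in((a,p),(b,q)): print('   @34mm',((plane(cc,[u],.034)[0,:2]-c)@Rt).round(4))
o=down(np.radians(-13))
m.move_to([.49,-.13,.26],o); m.hold(.2); a=shot("wrist","b1")
m.servo_line([.43,-.17,.26],rate=.2); m.hold(.2); b=shot("wrist","b2")
cv2.imwrite("pics/b12.png",cv2.resize(np.hstack([a["image"],b["image"]]),(800,300))[:,:,::-1])
print(m.get_time())
E
```

```text
[0.5105 0.1308 0.0343] [0.0001 0.0001] [-0.0332 -0.0056]
   @34mm [-0.0331 -0.0056]
   @34mm [-0.0332 -0.0054]
[0.5083 0.1421 0.0316] [0.0001 0.0001] [-0.0325  0.0059]
   @34mm [-0.0331  0.0059]
   @34mm [-0.0332  0.0054]
[0.5505 0.1415 0.0379] [0.0001 0.0001] [ 0.0082 -0.0053]
   @34mm [ 0.0096 -0.0055]
   @34mm [ 0.0099 -0.0048]
[0.549  0.1528 0.0351] [0.0005 0.0005] [0.0097 0.006 ]
   @34mm [0.0097 0.0063]
   @34mm [0.0106 0.0058]
4.8333
```

View pics/b1.png

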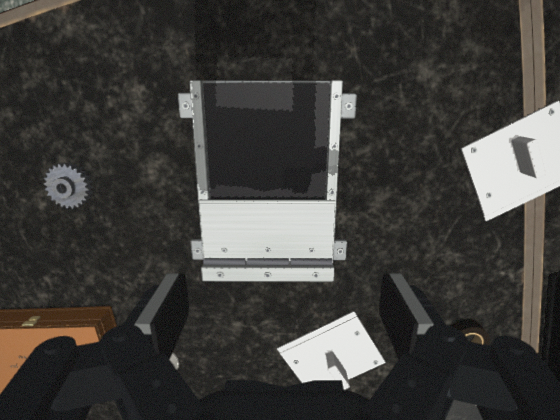

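View pics/b2.png

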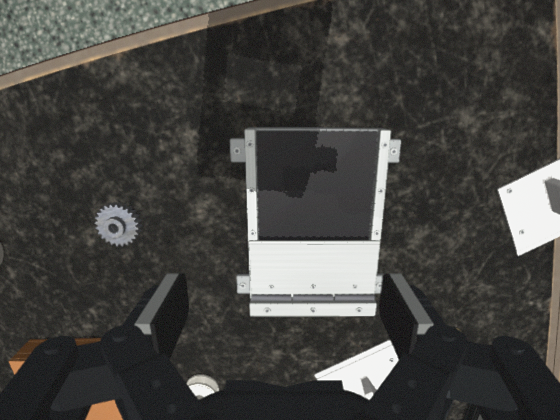

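The bed stands upright in both pictures. The lip line is at row ≈201 in b1 (columns 200–336) and row ≈240 in b2 (columns 249–380). The rails are at columns ≈195/340 in b1 and ≈250/386 in b2, and the open end is at row 81 / 129. The leaf lies closed. I'll fit these edges.

```bash
python3 - <<'E'
from h import *
def edge(v,idx,thr=.5):
    # strongest rising edge, parabola subpixel
    g=np.gradient(cv2.GaussianBlur(v.astype(np.float32).reshape(1,-1),(5,1),0).ravel()); k=int(np.argmax(g[2:-2]))+2
    d=(g[k-1]-g[k+1])/(2*(g[k-1]-2*g[k]+g[k+1])+1e-9); return idx[0]+(k+d)*(idx[1]-idx[0])
def fit(p): 
    p=np.array(p); v=cv2.fitLine(p.astype(np.float32),cv2.DIST_HUBER,0,.01,.01).ravel()
    r=abs((p-v[2:])@np.array([-v[1],v[0]])); return p[r<1]
res={}
for n,lipr,cols,rows,Lc,Rc,lside,rside,srows in (("b1",(190,212),(215,325),(125,185),range(180,206),range(355,330,-1),range(190,206),range(350,326,-1),(207,235)),
    ("b2",(228,252),(262,372),(170,232),range(236,258),range(402,378,-1),range(238,258),range(396,374,-1),(246,268))):
    c=load(n);g=cv2.cvtColor(c["image"],cv2.COLOR_RGB2GRAY)
    lip=fit([(u,edge(g[lipr[0]:lipr[1],u],range(*lipr))) for u in range(*cols)])
    S=[fit([(edge(g[r,list(rng)],rng),r) for r in range(*rr)]) for rng,rr in((Lc,rows),(Rc,rows),(lside,srows),(rside,srows))]
    P=plane(c,lip,.0295); V=cv2.fitLine(P[:,:2].astype(np.float32),2,0,.01,.01).ravel()
    yl=np.degrees(np.arctan2(V[1],V[0]))
    print(n,"lip",len(lip),lip[0],lip[-1],"perp yaw",round(float(yl),2),P.mean(0).round(4))
    for s,z in zip(S,(.028,.028,.031,.031)):
        P=plane(c,s,z);V=cv2.fitLine(P[:,:2].astype(np.float32),2,0,.01,.01).ravel()
        print("  side",len(s),s[0].round(1),s[-1].round(1),"yaw",np.degrees(np.arctan2(V[1],V[0])).round(2),P.mean(0).round(4))
    # lateral/long coordinates in frame yaw -13
    y=np.radians(-13.); ex=np.array([np.cos(y),np.sin(y)]);ey=np.array([-ex[1],ex[0]])
    print("  lat",[round(float(np.median(plane(c,s,z)[:,:2]@ey)),4) for s,z in zip(S,(.028,.028,.031,.031))],"lip along",round(float(np.median(plane(c,lip,.0295)[:,:2]@ex)),4))
    # lip corners: intersect lip with leaf sides
    def ln(p): v=cv2.fitLine(p.astype(np.float32),2,0,.01,.01).ravel(); return np.cross([v[2],v[3],1],[v[2]+v[0],v[3]+v[1],1])
    k=[]
    for s in S[2:]:
        x=np.cross(ln(lip),ln(s)); k.append(x[:2]/x[2])
    res[n]=(c,k); print("  corners",np.round(k,1).tolist())
for j in range(2):
    x,e=tri([res["b1"][0],res["b2"][0]],[res["b1"][1][j],res["b2"][1][j]]); print("tri corner",x.round(4),np.round(e,4))
E
```

```text
b1 lip 110 [215.         199.63595581] [324.         200.01443481] perp yaw 76.9 [ 0.5124 -0.1501  0.0295]
  side 60 [192. 125.] [196.4 184. ] yaw -13.03 [ 0.4467 -0.2158  0.028 ]
  side 60 [339.8 125. ] [336.7 184. ] yaw -13.1 [ 0.4808 -0.0678  0.028 ]
  side 28 [198.8 207. ] [200.7 234. ] yaw -13.0 [ 0.5181 -0.2314  0.031 ]
  side 28 [335.3 207. ] [333.8 234. ] yaw -12.89 [ 0.5516 -0.085   0.031 ]
  lat [-0.1097, 0.0421, -0.1089, 0.0412] lip along 0.5331
  corners [[198.1, 199.6], [335.6, 200.0]]
b2 lip 110 [262.         240.38372803] [371.         241.14407349] perp yaw 76.94 [ 0.5126 -0.1504  0.0295]
  side 62 [245.3 170. ] [247.3 231. ] yaw -13.11 [ 0.4493 -0.2165  0.028 ]
  side 62 [386.9 170. ] [381.1 231. ] yaw -12.9 [ 0.4835 -0.0683  0.028 ]
  side 22 [248. 246.] [248.4 267. ] yaw -14.38 [ 0.5142 -0.2312  0.031 ]
  side 22 [379.2 246. ] [377.2 267. ] yaw -12.98 [ 0.5483 -0.0845  0.031 ]
  lat [-0.1098, 0.0422, -0.1096, 0.041] lip along 0.5333
  corners [[248.2, 240.4], [379.8, 240.4]]
tri corner [ 0.4943 -0.226   0.0312] [0.0001 0.0001]
tri corner [ 0.5285 -0.0797  0.0307] [0.0001 0.0001]
```

Bed: yaw −13.0°, origin at 0.518 m along and −0.034 m across its own axes. The lip's top measures 31 mm high, in agreement with the text. Now grasp and lift the plate.

```bash
cat >> h.py <<'E'
YB=np.radians(-13.04); _y=np.radians(-13.)
BO=.5182*np.array([np.cos(_y),np.sin(_y)])-.0338*np.array([-np.sin(_y),np.cos(_y)])
def bed(x,y,z):  # bed frame -> world
    return [BO[0]+np.cos(YB)*x-np.sin(YB)*y, BO[1]+np.sin(YB)*x+np.cos(YB)*y, z]
def inbed(p): d=np.array(p[:2])-BO; return np.array([np.cos(YB)*d[0]+np.sin(YB)*d[1],-np.sin(YB)*d[0]+np.cos(YB)*d[1],p[2]])
def st(s=""): print(s,round(m.get_time(),2),"bed",inbed(m.get_position()).round(4),"F",np.round(m.get_contact_force(),1),"M",np.round(m.get_torque(),2),"w",round(m.get_width(),4),"g",round(m.get_grip_force(),1))
E
python3 - <<'E'
from h import *
y=np.radians(14.7);c=np.array([.5412,.1446]); g=c-.012*np.array([np.cos(y),np.sin(y)])+.0003*np.array([-np.sin(y),np.cos(y)])
o=down(y)
m.command_gripper(.05,40)
m.move_to([*g,.09],o); m.servo_line([*g,.0265],rate=.08); st("down")
m.command_gripper(0,70); st("closed")
m.servo_line([*g,.10],rate=.12); m.hold(.2); st("lifted")
shot("wrist","g1"); shot("scene","g1s")
E
```

```text
down 7.6 bed [-0.0341  0.2913  0.0267] F [ 0.2 -0.1  0.2] M [-0.03 -0.05 -0.05] w 0.0496 g 0.0
closed 8.03 bed [-0.034   0.2913  0.0271] F [-0.8 -0.2  6. ] M [-0.06  0.2  -0.02] w 0.0112 g 69.5
lifted 8.99 bed [-0.0349  0.2908  0.0991] F [-0.7  0.7 -2.4] M [-0.05  0.02 -0.02] w 0.0108 g 68.5
```

View pics/g1.png

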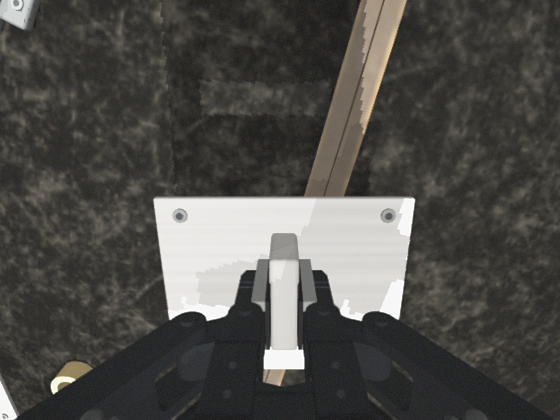

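The plate is held squarely: its back edge is at row 198 (columns 154–413) and level, with the rib centred between the pads. I'll check its pose in the hand, then carry it over the bed and touch down.

```bash
python3 - <<'E'
from h import *
c=load("g1"); p=np.array(m.get_position()); Rm=R.from_rotvec(m.get_ee_rot()).as_matrix()
P=plane(c,[(154,198),(413,198)],p[2]-.022); L=(P-p)@Rm
print("back corners plate frame rel grip",(L*[-1,1,-1]).round(4).tolist())
o=down(YB)
m.move_to(bed(-.060,0,.10),o); m.hold(.1); st("above")
m.servo_line(bed(-.060,0,.055),rate=.1); m.hold(.1); st("55")
m.servo_line(bed(-.060,0,.049),rate=.05); m.hold(.1); st("49")
z=.049
while z>.043:
    z-=.0005; m.servo_line(bed(-.060,0,z),rate=.03); m.hold(.05); f=m.get_contact_force()[2]
    if f>1.5: break
st("touch %.4f"%z)
shot("wrist","l1");shot("top","l1t");shot("scene","l1s")
E
```

```text
back corners plate frame rel grip [[-0.0387, -0.0592, -0.022], [-0.0386, 0.0585, -0.022]]
above 10.32 bed [-0.0594  0.001   0.1001] F [ 0.3 -0.2 -2. ] M [0.06 0.02 0.03] w 0.0107 g 68.4
55 11.02 bed [-0.0595  0.0001  0.0555] F [ 0.1 -0.1 -1.1] M [0.01 0.03 0.03] w 0.0109 g 68.4
49 11.38 bed [-0.06   -0.      0.0491] F [-0.1 -0.4 -2. ] M [ 0.03 -0.01  0.02] w 0.0104 g 68.4
touch 0.0470 12.58 bed [-0.0599 -0.      0.0471] F [-1.4  0.5  1.6] M [ 0.06  0.08 -0.01] w 0.0105 g 68.9
```

View pics/l1s.png

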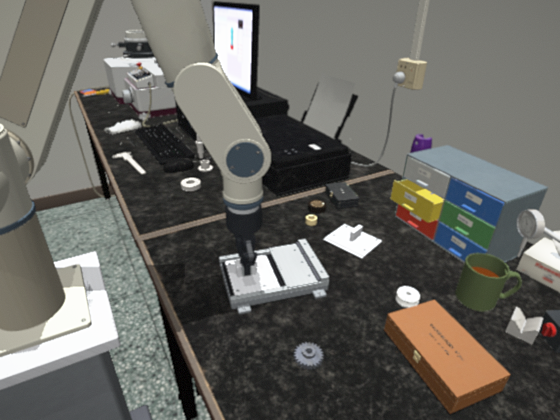

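The plate is between the rails, in front of the closed leaf (lip near (275,255)), and touched the pad at z = 0.047. Now slide it under, watching the force, until it meets the stop.

```bash
python3 - <<'E'
from h import *
ex=np.array([np.cos(YB),np.sin(YB),0])
x,z=-.060,.0468
while x<-.010:
    x+=.004 if x<-.030 else .001
    m.servo_line(bed(x,0,z),rate=.04); F=np.array(m.get_contact_force()); fx=F@ex
    if x<-.030: st("slide")
    if F[2]>8: z+=.0003
    if F[2]<0: z-=.0003
    if fx<-10 or (x<-.03 and fx<-8): break
m.hold(.2); st("stop x=%.4f z=%.4f fx=%.1f"%(x,z,fx))
shot("wrist","h1"); shot("top","h1t"); shot("scene","h1s")
E
```

```text
slide 12.98 bed [-0.0571  0.      0.0471] F [-5.5  1.4 11.1] M [ 0.06  0.73 -0.01] w 0.011 g 70.4
slide 13.23 bed [-0.0517 -0.      0.0471] F [-0.5  0.4  2.3] M [0.01 0.03 0.01] w 0.0112 g 69.0
slide 13.48 bed [-0.048  -0.      0.0471] F [-2.1  0.8  4.9] M [-0.01  0.21 -0.02] w 0.0106 g 69.3
slide 13.73 bed [-0.044   0.      0.0472] F [-0.8  0.9  4.8] M [0.02 0.23 0.03] w 0.0104 g 69.5
slide 13.98 bed [-0.04   -0.      0.0471] F [-2.4  1.2  5.6] M [ 0.07  0.27 -0.02] w 0.0109 g 69.5
slide 14.23 bed [-0.036   0.      0.0471] F [-1.7  0.5  6.3] M [0.07 0.29 0.03] w 0.0107 g 69.6
slide 14.48 bed [-0.032  -0.      0.0471] F [-2.3  0.7  5.8] M [0.08 0.28 0.01] w 0.0106 g 69.6
stop x=-0.0180 z=0.0480 fx=-10.1 17.43 bed [-0.0212  0.0001  0.0472] F [-10.4   2.    8.8] M [ 0.01  1.33 -0.05] w 0.0109 g 69.9
```

It met the stop at x = −0.0212 (expected about −0.0214), with −10 N along the slide. Now ease the forward push and press down to about 15 N.

```bash
python3 - <<'E'
from h import *
x,z=-.0202,.0472
m.servo_line(bed(x,0,z),rate=.03); m.hold(.2); st("eased")
for i in range(30):
    f=np.mean([(m.hold(.03),m.get_contact_force()[2])[1] for _ in range(3)])
    if 12.5<f<15.5: break
    z+= .0002 if f>15 else -.0002
    m.servo_line(bed(x,0,z),rate=.02)
m.hold(.5); st("pressed z=%.4f"%z); m.hold(.5); st()
w=shot("wrist","p1");shot("scene","p1s")
S=load("p1s")["image"][220:330,190:350]
cv2.imwrite("pics/p.png",np.hstack([cv2.resize(w["image"],(420,315)),cv2.resize(S,(380,315),interpolation=2)])[:,:,::-1])
E
```

```text
eased 18.03 bed [-0.0212  0.      0.0471] F [-5.   0.4  7.8] M [ 0.14  0.74 -0.08] w 0.0108 g 69.7
pressed z=0.0468 20.03 bed [-0.0212  0.      0.0471] F [-7.8  1.6 12.4] M [ 0.2   0.9  -0.02] w 0.0107 g 70.4
 20.53 bed [-0.0212  0.      0.0471] F [-6.4  1.5 12.7] M [ 0.12  0.96 -0.01] w 0.0109 g 70.4
```

View pics/p.png

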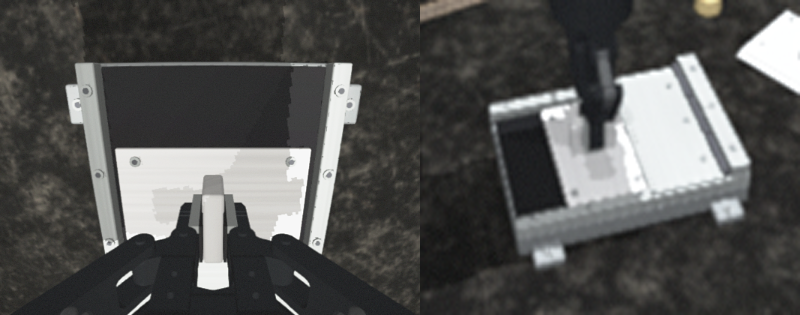

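The plate is flat between the rails under the closed leaf. Its back edge is still at row ≈198, so it hasn't slipped in the hand. The push is 12.7 N plus about 2 N of plate weight, and the grip is 70 N. Handing in.

```bash
python3 -c "
from h import *
st(); print(m.sign_off())"
```

```text
20.63 bed [-0.0213  0.0001  0.0471] F [-7.1  0.9 13.1] M [ 0.17  0.89 -0.02] w 0.0106 g 70.4
the job is handed in; nothing more can be done
None
```

I handed the job in at 20.6 s: the cover plate is under the closed leaf and against the stop, gripped at about 70 N and pressed on the pad with about 15 N (13 N measured plus the plate's weight); the sign-off gave no verdict.

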